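# Offer the chocolate: turn the arch-handled dish over its underplate

## Robot

A 6-joint arm with a two-finger parallel gripper is mounted at the origin on the work surface. World frame = base frame: x ahead of the robot, y to its left, z up, the work surface at z = 0. Lengths are in mm, angles in degrees, forces in N, time in s.
With the tool pointing down it reaches from about 300 to 850 mm from the base axis. Payload 4.2 kg.
Tool frame: the origin (TCP) lies midway between the tips of the shut fingers; the grasp point (between the pads) lies pinch_z behind it (pinch_z is the distance from the TCP to the grasp point, in mm); z points along the fingers, y is the line along which they close (so a half turn about z gives the same grasp; the last joint's range is limited). The gripper opens to 91 mm and grips with 3 to 60 N. Pads are 32 mm wide; open, the fingers measure 118 mm over their backs; the gripper's body (76 mm by 178 mm) begins 60 mm behind the grasp point.
Start: joints at [64.572, 18.312, 89.639, -0, 72.044, -1.146], TCP at [236.461, 524.149, 190.376] pointing down, gripper open.
Joint ranges: [-177.97, 177.97], [-48.28, 115.42], [12.27, 149.76], [-77.06, 257.06], [2.81, 150.46], [-146.56, 146.56]. Speed limits (degrees/s): [147.25, 147.25, 180, 180, 180, 180].

## Interface

Orientations are given as [roll, pitch, yaw] about the fixed x, y, z axes, in that order (R = Rz(yaw) Ry(pitch) Rx(roll)).
In Python, from workcell import state, grab_frame, job_done, masks_of, landmark_of, pinch_z gives the robot as it stands. The module is installed in compiled form; this text tells all that it offers.
- The arm moves only by the tool move_arm, never from a script. Its argument "plan" is a list of rows, each an object of numbers: "x", "y", "z": the shift along the tool's x, y, z in mm; "rx", "ry", "rz": the turn, a rotation vector about the tool's x, y, z in rad. A call has 1 to 10 rows; each row shifts and turns the commanded pose from where the row before left it, along the tool's axes as they then stand; what a row does not reach is not made up. A row lasts 1/10 s, in which the tool goes at most 50 mm and 8.59 degrees, less where a joint would pass 70% of its speed; a pose out of reach is approached as far as the arm can. A call is refused whole if a number of a shift passes 50 or a number of a turn 0.15, either way. A call with a gripper value outside its range is refused whole. "grip" is the opening, from 0 (shut) to 1 (fully open), set as the call begins (left out, the last holds). The fingers move at their own pace and stop on an object; "squeeze" is the grip in N (left out, the last holds). Time passes only in rows, so rows that do not move let the fingers close. It gives the time, the measured TCP pose, the force, the opening and the grip force at its end, in the units of the state.
- state(): the state, without advancing time (a new reading comes with each control period).
- grab_frame(name): name is "scene" or "top" or "wrist"; returns a dict with "img" (480x640x3 uint8, red, green, blue), "z_map" (480x640 float32, mm along the optical axis (not along the pixel's ray), 0 where there is no reading), "fx", "fy", "cx", "cy" (pixels), "rvec" (rotation vector, rad) and "tvec" (3), from world to camera coordinates, as OpenCV has them. Camera axes: x right, y down, z forward; pixel columns grow to the right and rows downward; lengths in mm; the calibration is good to about 2 mm. The wrist camera is an equidistant fisheye: a pixel r from the principal point sees the ray r / f radians off the axis. A picture is of the moment at which its call begins.
- job_done(): hands the job in; it is judged then, once.
Trained networks look in the newest picture that a camera, given by its name, has taken for a name from the list of things; names that differ only in an ending like _2 or _b are one class to them, and where a whole thing is asked for, a point or a joint stands for the part that bears it (a point fixed in the world has none). Each returns a list of dicts, best first, with "p" (0 to 1); they miss things now and then, are a little off and sometimes report something else, mostly with a low value. They report only what shows in the picture. A call takes as long as a camera call.
- masks_of(camera, label): "pixels" (480x640 bool, what is visible of it) and "box" ([centre column, centre row, width, height] in pixels, round what is visible of it).
- landmark_of(camera, label): "point" ([column, row] in pixels: a listed point, or the origin of a listed thing).
The state is a dict: "time_s": time; "qpos": joint angles; "qvel": joint speeds; "effort": joint torques, N m; "ee_pos": TCP position; "ee_rot": TCP orientation; "force": force on the tool from outside, world axes, zero at the start; "torque": the same for the moment, N m; "gripper_width": finger opening in mm; "gripper_force": force on a finger pad.
Only numpy, scipy, OpenCV 4.12 (cv2) and the standard library are available. Lean on these libraries where they do the work, as an engineer would, in place of code of your own. Each camera call takes 0.05 s, during which the arm holds its last target. There are 200 camera calls.

## Task

Lift the arch-handled dish by its wooden grip and bring it, level and still about 3 cm clear, centred over the round underplate on the cork place mat with the arch running along the mat's long sides, and pause there for a second. Then turn the dish a quarter turn on the spot (either way), so that the arch runs straight across the mat, and finish while still holding it there, steady, level and clear of the underplate, for the guest to take the chocolate. Move smoothly so that the loose chocolate ball stays in the middle of the dish all the time, never touch it, and leave the sugar bowl and yoghurt pot where they stand.

Things in the scene. Friction and masses are not known exactly. Their poses are not given: they have to be found in the camera images.
- dish: Loose cream ceramic dish, 148 mm across, rim 28 mm high, 220 g, with a rigid arched steel handle with a wooden grip on top. Origin: centre of underside, z up. The arch runs along x (feet at x = +-70 mm); same both ways round. Well: flat 12 mm centre, 8 degree slope out to r 30 mm, then 22 degrees to the rim. Starts on the table, arch along the mat's long sides within 0.6 rad.
- dish_grip (a point): Centre of the dish's wooden grip, 110 mm above the dish's underside, on its middle axis: a bar 70 mm long (dish x), 14 mm wide (dish y), 16 mm high. Pinch it from above across its 14 mm width, fingers straight down. The ball's top lies 66 mm below it.
- dish_centre (a point): Centre of the dish's inner floor, 8 mm above its underside.
- chocolate_center (a point): Centre of the loose ball, a round chocolate in brass-coloured foil, 28 mm in diameter, 14 g, resting in the middle of the dish (so its centre is 14 mm above the inner floor); it rolls easily, and leaves the middle if the dish is accelerated sideways by more than about 1 m/s2 or jerked.
- place_mat: Fixed cork place mat, 200 mm (its x) by 280 mm (its y), 4 mm thick, origin at the centre of its underside, on the table, z up; its long sides run along its y, and a thin green stripe runs along each short side. The underplate is fixed on its middle.
- underplate (a point): Centre of the fixed underplate's inner floor, 14 mm above the table, axes as the mat's. The underplate is a round cream plate with peach band, 176 mm across, rim at most 19 mm above the table, centred on the mat. The dish is to be held with its underside about 30 mm above this point.
- sugar_bowl: Bystander: cream lidded bowl with one handle, 100 mm across and 113 mm high, origin at the centre of its underside; stands beyond the middle of the table.
- yoghurt_pot: Bystander: small white tub with a square 70 mm foil top, 62 mm high, origin at the centre of its underside; stands near the robot.

How it is judged:
By the outcome, as a careful person would: the job done as asked, in the order asked, and still so for the second after the job is handed in, while the arm keeps its last pose, push and grip.
It also fails if it takes over 61 s, if anything falls off the work surface, if the arm or the gripper's body presses on something with over 40 N, if the wrist force passes 120 N, or if a joint passes its speed limit or range.

## Working session

There is one attempt and no reset: what is moved stays moved. The work goes in short steps, Python scripts to look and compute and a tool call to move; the robot and the scene stay as the last step left them, time stands still between calls to the robot, and variables do not carry over. Pictures are saved under pics/ and viewed, at most 10 in all, crops included, and the job is handed in when it is done.

Besides the shell and the picture viewer there is one more tool, called after ">>>" as name(argument=value, ...) on one line, values as JSON. move_arm: Moves the arm, as the interface text tells. Its arguments: {"type":"object","properties":{"plan":{"type":"array","items":{"type":"object","properties":{"x":{"type":"number"},"y":{"type":"number"},"z":{"type":"number"},"rx":{"type":"number"},"ry":{"type":"number"},"rz":{"type":"number"}}}},"grip":{"type":"number"},"squeeze":{"type":"number"}},"required":["plan"]}

```bash
mkdir -p pics; cat > h.py <<'E'
import numpy as np, cv2
from workcell import *
def cam(f):
    R=cv2.Rodrigues(np.array(f["rvec"],float))[0]; t=np.array(f["tvec"],float).ravel(); return R,t
def px2w(f,u,v,z=None,h=None):
    R,t=cam(f); d=np.array([(u-f["cx"])/f["fx"],(v-f["cy"])/f["fy"],1.])
    o=-R.T@t; r=R.T@d
    if h is not None: return o+r*(h-o[2])/r[2]
    return o+r*z
def cloud(f,m):
    v,u=np.nonzero(m&(f["z_map"]>0)); z=f["z_map"][v,u]
    R,t=cam(f); P=np.stack([(u-f["cx"])/f["fx"]*z,(v-f["cy"])/f["fy"]*z,z],1)
    return (P-t)@R
E
python3 - <<'E'
from h import *
np.set_printoptions(precision=1,suppress=True)
s=state(); print(s["time_s"],s["ee_pos"],s["ee_rot"],s["force"],pinch_z() if callable(pinch_z) else pinch_z)
for c in ["top","scene"]:
    f=grab_frame(c); cv2.imwrite(f"pics/{c}0.png",f["img"][:,:,::-1])
    for n in ["dish","place_mat","sugar_bowl","yoghurt_pot","chocolate_center"]:
        for m in masks_of(c,n)[:1]:
            P=cloud(f,m["pixels"]); print(c,n,m["p"],m["box"],np.median(P,0),P.min(0),P.max(0))
    for n,h in [("dish_grip",110),("dish_centre",8),("underplate",14),("place_mat",0),("chocolate_center",22),("sugar_bowl",0),("yoghurt_pot",0)]:
        for l in landmark_of(c,n)[:1]: print(c,n,l["p"],l["point"],px2w(f,*l["point"],h=h))
E
```

```text
0.0 [236.2 523.6 189.5] [-179.9   -0.   155.7] [ 0.3 -0.5  0.3] 18.8
top dish 0.77 [515.8, 281.5, 100.9, 90.6] [ 509.4 -266.    21.8] [ 438.9 -351.7   -6.1] [ 591.7 -191.9  120. ]
top place_mat 0.92 [184.2, 237.3, 193.0, 147.8] [584.2 260.4   4.8] [466.5 108.1  -2.8] [708.6 416.1  22.7]
top sugar_bowl 0.87 [340.5, 134.9, 62.7, 71.9] [726.2  11.8  84.7] [686.6 -41.   -4.8] [815.4  60.2 112.3]
top yoghurt_pot 0.9 [342.0, 359.9, 64.2, 64.1] [391.2   4.3  61.2] [344.7 -44.3  -0.7] [437.3  51.9  66.1]
top chocolate_center 0.47 [510.7, 285.2, 18.4, 15.1] [ 501.7 -260.9   28. ] [ 495.6 -284.2    7.3] [ 524.1 -228.9  116.9]
top dish_grip 0.61 [532.6, 277.6] [ 512.5 -266.3  110. ]
top dish_centre 0.97 [508.3, 280.4] [ 515.2 -265.5    8. ]
top place_mat 0.89 [185.2, 233.7] [587.5 265.2   0. ]
top chocolate_center 0.56 [508.8, 283.0] [ 510.  -261.5   22. ]
top sugar_bowl 0.81 [339.8, 147.8] [737.9  10.3   0. ]
top yoghurt_pot 0.98 [338.7, 355.2] [392.6   9.4   0. ]
scene dish 0.87 [192.1, 193.0, 85.1, 71.6] [ 513.7 -274.3   23.9] [ 381.3 -402.9   -5.3] [ 588.1 -193.   120.9]
scene place_mat 0.82 [483.8, 340.0, 226.9, 180.2] [603.1 270.2   5.2] [463.9 105.2  -4. ] [711.6 413.9  24.7]
scene sugar_bowl 0.94 [286.6, 340.4, 80.5, 82.6] [758.1  17.6  83.8] [640.1 -64.6  -3. ] [804.2  60.4 114.7]
scene yoghurt_pot 0.69 [366.6, 183.5, 55.8, 52.4] [403.2   6.4  61. ] [280.8 -44.6  -2.6] [443.3  51.   66.4]
scene chocolate_center 0.62 [194.9, 196.9, 19.1, 13.4] [ 517.6 -263.8   29.6] [ 501.7 -278.4   13.5] [ 526.1 -253.2   38. ]
scene dish_grip 0.78 [183.1, 162.5] [ 519.7 -266.4  110. ]
scene dish_centre 0.92 [196.8, 204.7] [ 513.2 -263.2    8. ]
scene underplate 0.94 [492.3, 324.7] [583.8 266.4  14. ]
scene place_mat 0.58 [483.6, 329.1] [585.8 256.7   0. ]
scene chocolate_center 0.53 [196.5, 198.0] [ 510.4 -262.8   22. ]
scene sugar_bowl 0.62 [292.1, 359.5] [734.7  11.8   0. ]
scene yoghurt_pot 0.73 [361.5, 202.1] [397.6   2.2   0. ]
```

```bash
cat > m.py <<'E'
from h import *
np.set_printoptions(precision=1,suppress=True)
for c in ["top","scene"]:
    f=grab_frame(c); full=np.ones((480,640),bool); P=cloud(f,full)
    m=masks_of(c,"dish")[0]["pixels"]; Q=cloud(f,cv2.dilate(m.astype(np.uint8),np.ones((9,9)))>0)
    g=Q[(Q[:,2]>104)&(Q[:,2]<124)]; 
    g=g[np.hypot(*(g[:,:2]-np.median(g[:,:2],0)).T)<48]
    w=np.linalg.svd(g[:,:2]-g[:,:2].mean(0),full_matrices=False)[2][0]
    r=cv2.minAreaRect(g[:,:2].astype(np.float32))
    print(c,"grip",len(g),g.mean(0),np.degrees(np.arctan2(w[1],w[0])),r)
    hi=Q[Q[:,2]>45]; k=cv2.minAreaRect(hi[:,:2].astype(np.float32)); w=np.linalg.svd(hi[:,:2]-hi[:,:2].mean(0),full_matrices=False)[2][0]
    print(" arch",len(hi),hi.mean(0),np.degrees(np.arctan2(w[1],w[0])),k)
    m=masks_of(c,"place_mat")[0]["pixels"]; Q=cloud(f,m); 
    n=cv2.findContours(m.astype(np.uint8),cv2.RETR_EXTERNAL,cv2.CHAIN_APPROX_NONE)[0]; n=max(n,key=len)[:,0]
    W=np.array([px2w(f,u,v,h=4)[:2] for u,v in n],np.float32); print(" mat",cv2.minAreaRect(W))
    img=f["img"]; hsv=cv2.cvtColor(img,cv2.COLOR_RGB2HSV)
E
python3 m.py
```

```text
top grip 547 [ 511.  -263.   115.1] -78.16236668912859 ((511.3814697265625, -264.8679504394531), (13.90184211730957, 91.72533416748047), 12.0115327835083)
 arch 700 [ 509.4 -255.3  108.7] -78.13010446933441 ((511.11346435546875, -263.6083984375), (13.90184211730957, 136.0587158203125), 12.0115327835083)
 mat ((586.6470336914062, 262.3106994628906), (280.9841003417969, 200.40724182128906), 80.13117218017578)
  return _methods._mean(a, axis=axis, dtype=dtype,
  ret = um.true_divide(
m.py:8: RuntimeWarning: Mean of empty slice.
  w=np.linalg.svd(g[:,:2]-g[:,:2].mean(0),full_matrices=False)[2][0]
Traceback (most recent call last):
  File "m.py", line 8, in <module>
    w=np.linalg.svd(g[:,:2]-g[:,:2].mean(0),full_matrices=False)[2][0]
      ~~~~~~~~~~~~~~~~~~~~~~~~~~~~~~~~~~~~~~~~~~~~~~~~~~~~~~~~~~~~~^^^
IndexError: index 0 is out of bounds for axis 0 with size 0
```

View pics/top0.png

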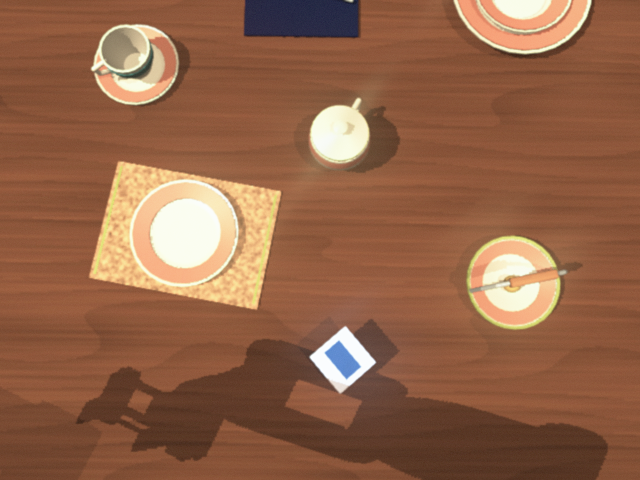

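View pics/scene0.png

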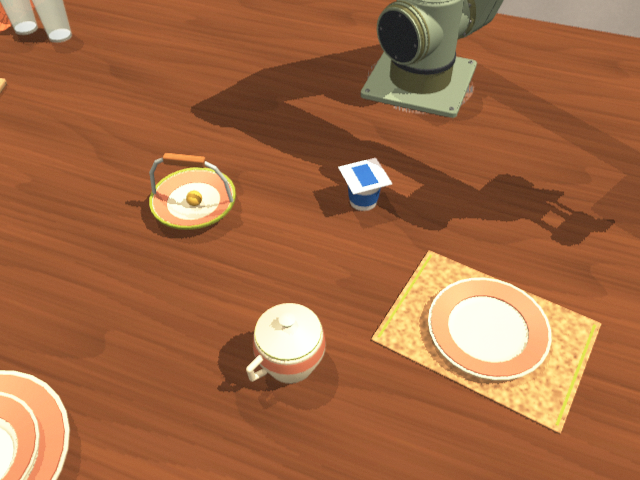

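>>> move_arm(plan=[{"rz": 0.134}, {"rz": 0.134}, {"rz": 0.134}, {"rz": 0.134}, {"rz": 0.134}, {"rz": 0.134}, {"rz": 0.134}, {"x": -10, "y": 5}, {"x": -25, "y": 5}, {"x": -40, "y": 5}], grip=1)

```text
schema error: expected keys x, y, z, rx, ry, rz
```

>>> move_arm(plan=[{"x": -45, "y": 5}, {"x": -45, "y": 5}, {"x": -45, "y": 5}, {"x": -45, "y": 5}, {"x": -45, "y": 5}, {"x": -45, "y": 5}, {"x": -45, "y": 5}, {"x": -45, "y": 5}, {"x": -45, "y": 5}, {"x": -45, "y": 5}])

```text
schema error: expected keys x, y, z, rx, ry, rz
```

>>> move_arm(plan=[{"x": -45, "y": 5}, {"x": -45, "y": 5}, {"x": -45, "y": 5}, {"x": -45, "y": 5}, {"x": -40, "y": 5}, {"x": -35, "y": 5}, {"x": -25, "y": 5}, {"x": -15, "y": 5}, {"x": -8, "y": 3}, {}])

```text
schema error: expected keys x, y, z, rx, ry, rz
```

```bash
cat > m2.py <<'E'
from h import *
np.set_printoptions(precision=1,suppress=True)
s=state(); print(s["time_s"],s["ee_pos"],s["ee_rot"],s["qpos"],s["force"])
f=grab_frame("wrist"); cv2.imwrite("pics/w1.png",f["img"][:,:,::-1])
R,t=cam(f); o=-R.T@t
def ray(u,v):
    x=(u-f["cx"])/f["fx"];y=(v-f["cy"])/f["fy"];r=np.hypot(x,y); q=np.sinc(r/np.pi)
    return R.T@np.array([x*q,y*q,np.cos(r)])
for n,h in [("dish_grip",110),("dish_centre",8),("chocolate_center",22)]:
    for l in landmark_of("wrist",n)[:1]:
        d=ray(*l["point"]); print(n,l["p"],l["point"],o+d*(h-o[2])/d[2])
m=masks_of("wrist","dish"); print(m[0]["p"],m[0]["box"])
v,u=np.nonzero(m[0]["pixels"]&(f["z_map"]>0))
D=np.array([ray(a,b) for a,b in zip(u,v)]); ax=R[2]
P=o+D*(f["z_map"][v,u]/(D@ax))[:,None]
for lo,hi in [(108,125),(60,125)]:
    g=P[(P[:,2]>lo)&(P[:,2]<hi)]; print(len(g),g.mean(0) if len(g) else 0, cv2.minAreaRect(g[:,:2].astype(np.float32)) if len(g) else 0)
g=P[(P[:,2]>21)&(P[:,2]<32)]; e=cv2.minEnclosingCircle(g[:,:2].astype(np.float32)); print("rim",e)
E
python3 m2.py
```

```text
1.55 [236.5 524.1 190.4] [180.    0.  155.7] [64.6 18.3 89.6 -0.  72.  -1.1] [0.2 0.4 0.7]Traceback (most recent call last):
  File "m2.py", line 12, in <module>
    m=masks_of("wrist","dish"); print(m[0]["p"],m[0]["box"])
                                      ~^^^
IndexError: list index out of range
```

>>> move_arm(plan=[{"x": 0, "y": 0, "z": 0, "rx": 0, "ry": 0, "rz": 0.134}, {"x": 0, "y": 0, "z": 0, "rx": 0, "ry": 0, "rz": 0.134}, {"x": 0, "y": 0, "z": 0, "rx": 0, "ry": 0, "rz": 0.134}, {"x": 0, "y": 0, "z": 0, "rx": 0, "ry": 0, "rz": 0.134}, {"x": 0, "y": 0, "z": 0, "rx": 0, "ry": 0, "rz": 0.134}, {"x": 0, "y": 0, "z": 0, "rx": 0, "ry": 0, "rz": 0.134}, {"x": 0, "y": 0, "z": 0, "rx": 0, "ry": 0, "rz": 0.134}, {"x": -10, "y": 5, "z": 0, "rx": 0, "ry": 0, "rz": 0}, {"x": -25, "y": 5, "z": 0, "rx": 0, "ry": 0, "rz": 0}, {"x": -40, "y": 5, "z": 0, "rx": 0, "ry": 0, "rz": 0}], grip=1)

```text
time_s: 2.8
ee_pos: [267.3, 453.9, 190.0]
ee_rot: [180.0, -0.0, 102.3]
force: [1.7, -0.9, 0.8]
gripper_width: 91.1
gripper_force: 0.0
```

>>> move_arm(plan=[{"x": -45, "y": 5, "z": 0, "rx": 0, "ry": 0, "rz": 0}, {"x": -45, "y": 5, "z": 0, "rx": 0, "ry": 0, "rz": 0}, {"x": -45, "y": 5, "z": 0, "rx": 0, "ry": 0, "rz": 0}, {"x": -45, "y": 5, "z": 0, "rx": 0, "ry": 0, "rz": 0}, {"x": -45, "y": 5, "z": 0, "rx": 0, "ry": 0, "rz": 0}, {"x": -45, "y": 5, "z": 0, "rx": 0, "ry": 0, "rz": 0}, {"x": -45, "y": 5, "z": 0, "rx": 0, "ry": 0, "rz": 0}, {"x": -45, "y": 5, "z": 0, "rx": 0, "ry": 0, "rz": 0}, {"x": -45, "y": 5, "z": 0, "rx": 0, "ry": 0, "rz": 0}, {"x": -45, "y": 5, "z": 0, "rx": 0, "ry": 0, "rz": 0}])

```text
time_s: 3.8
ee_pos: [408.9, 21.6, 190.6]
ee_rot: [180.0, 0.0, 102.1]
force: [1.6, 0.3, 0.1]
gripper_width: 91.0
gripper_force: 0.0
```

>>> move_arm(plan=[{"x": -45, "y": 5, "z": 0, "rx": 0, "ry": 0, "rz": 0}, {"x": -45, "y": 5, "z": 0, "rx": 0, "ry": 0, "rz": 0}, {"x": -45, "y": 5, "z": 0, "rx": 0, "ry": 0, "rz": 0}, {"x": -45, "y": 5, "z": 0, "rx": 0, "ry": 0, "rz": 0}, {"x": -40, "y": 5, "z": 0, "rx": 0, "ry": 0, "rz": 0}, {"x": -35, "y": 5, "z": 0, "rx": 0, "ry": 0, "rz": 0}, {"x": -25, "y": 5, "z": 0, "rx": 0, "ry": 0, "rz": 0}, {"x": -15, "y": 5, "z": 0, "rx": 0, "ry": 0, "rz": 0}, {"x": -8, "y": 3, "z": 0, "rx": 0, "ry": 0, "rz": 0}, {"x": 0, "y": 0, "z": 0, "rx": 0, "ry": 0, "rz": 0}])

```text
time_s: 4.8
ee_pos: [513.8, -264.2, 190.1]
ee_rot: [-180.0, -0.0, 102.0]
force: [0.0, -0.7, 0.6]
gripper_width: 91.1
gripper_force: 0.0
```

```bash
python3 m2.py
```

```text
4.8 [ 513.8 -264.2  190.1] [-180.   -0.  102.] [-28.4  18.6  89.3  -0.   72.2 -40.4] [ 0.  -0.7  0.6]
dish_grip 0.57 [313.3, 242.2] [ 512.9 -266.1  110. ]
dish_centre 0.97 [312.9, 216.3] [ 512. -266.    8.]
chocolate_center 0.72 [313.7, 218.5] [ 512.7 -265.4   22. ]
0.71 [311.9, 227.7, 147.7, 162.0]
1795 [ 512.1 -264.   117.5] ((512.6058349609375, -265.85546875), (13.69263744354248, 89.83516693115234), 11.726741790771484)
2199 [ 511.  -258.8  113.7] ((512.4791259765625, -265.244873046875), (13.69263744354248, 133.31069946289062), 11.726741790771484)
rim ((512.6526489257812, -267.259521484375), 74.66206359863281)
```

>>> move_arm(plan=[{"x": -1.3, "y": -1.5, "z": 4, "rx": 0, "ry": 0, "rz": 0.004}, {"x": 0, "y": 0, "z": 10, "rx": 0, "ry": 0, "rz": 0}, {"x": 0, "y": 0, "z": 15, "rx": 0, "ry": 0, "rz": 0}, {"x": 0, "y": 0, "z": 15, "rx": 0, "ry": 0, "rz": 0}, {"x": 0, "y": 0, "z": 15, "rx": 0, "ry": 0, "rz": 0}, {"x": 0, "y": 0, "z": 15, "rx": 0, "ry": 0, "rz": 0}, {"x": 0, "y": 0, "z": 12, "rx": 0, "ry": 0, "rz": 0}, {"x": 0, "y": 0, "z": 8, "rx": 0, "ry": 0, "rz": 0}, {"x": 0, "y": 0, "z": 5, "rx": 0, "ry": 0, "rz": 0}, {"x": 0, "y": 0, "z": 0, "rx": 0, "ry": 0, "rz": 0}], grip=0.5)

```text
time_s: 6.05
ee_pos: [512.4, -264.9, 90.7]
ee_rot: [-180.0, -0.0, 101.7]
force: [-0.0, 0.3, -0.8]
gripper_width: 45.6
gripper_force: 0.0
```

>>> move_arm(plan=[{"x": 0, "y": 0, "z": 0, "rx": 0, "ry": 0, "rz": 0}, {"x": 0, "y": 0, "z": 0, "rx": 0, "ry": 0, "rz": 0}, {"x": 0, "y": 0, "z": 0, "rx": 0, "ry": 0, "rz": 0}, {"x": 0, "y": 0, "z": 0, "rx": 0, "ry": 0, "rz": 0}, {"x": 0, "y": 0, "z": 0, "rx": 0, "ry": 0, "rz": 0}, {"x": 0, "y": 0, "z": 0, "rx": 0, "ry": 0, "rz": 0}, {"x": 0, "y": 0, "z": 0, "rx": 0, "ry": 0, "rz": 0}], grip=0.2, squeeze=5)

```text
time_s: 6.75
ee_pos: [512.7, -265.0, 91.3]
ee_rot: [180.0, -0.0, 101.7]
force: [0.4, -0.3, 0.3]
gripper_width: 18.0
gripper_force: 0.0
```

```bash
python3 m2.py
```

```text
6.75 [ 512.7 -265.    91.3] [180.   -0.  101.7] [-28.5  23.   97.7   0.   59.3 -40.2] [ 0.4 -0.3  0.3]
dish_grip 0.8 [315.7, 292.8] [ 513.5 -266.9  110. ]
dish_centre 0.59 [315.1, 237.2] [ 512.6 -263.6    8. ]
chocolate_center 0.75 [310.9, 244.8] [ 510.  -266.4   22. ]
0.73 [297.9, 246.8, 9.1, 30.1]
0 0 0
0 0 0
rim ((501.8091735839844, -267.2561950683594), 9.605116844177246)
```

View pics/w1.png

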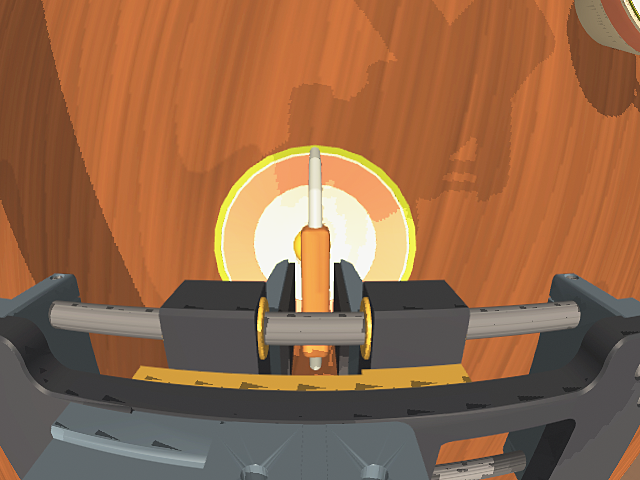

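The wrist view shows the fingers on either side of the wooden bar (column 316, pads about 293 and 342), with the ball in the well at (300, 243). I'm closing the fingers.

>>> move_arm(plan=[{"x": 0, "y": 0, "z": 0, "rx": 0, "ry": 0, "rz": 0}, {"x": 0, "y": 0, "z": 0, "rx": 0, "ry": 0, "rz": 0}, {"x": 0, "y": 0, "z": 0, "rx": 0, "ry": 0, "rz": 0}, {"x": 0, "y": 0, "z": 0, "rx": 0, "ry": 0, "rz": 0}, {"x": 0, "y": 0, "z": 0, "rx": 0, "ry": 0, "rz": 0}], grip=0, squeeze=6)

```text
time_s: 7.5
ee_pos: [512.8, -265.0, 91.3]
ee_rot: [180.0, -0.0, 101.7]
force: [-0.0, 0.6, -0.8]
gripper_width: 13.7
gripper_force: 6.0
```

>>> move_arm(plan=[{"x": 0, "y": 0, "z": 0, "rx": 0, "ry": 0, "rz": 0}, {"x": 0, "y": 0, "z": 0, "rx": 0, "ry": 0, "rz": 0}, {"x": 0, "y": 0, "z": 0, "rx": 0, "ry": 0, "rz": 0}, {"x": 0, "y": 0, "z": 0, "rx": 0, "ry": 0, "rz": 0}, {"x": 0, "y": 0, "z": 0, "rx": 0, "ry": 0, "rz": 0}], grip=0, squeeze=35)

```text
time_s: 8.0
ee_pos: [512.7, -265.0, 91.3]
ee_rot: [180.0, -0.0, 101.7]
force: [1.1, 0.4, 0.4]
gripper_width: 13.3
gripper_force: 35.0
```

>>> move_arm(plan=[{"x": 0, "y": 0, "z": -0.5, "rx": 0, "ry": 0, "rz": 0}, {"x": 0, "y": 0, "z": -1, "rx": 0, "ry": 0, "rz": 0}, {"x": 0, "y": 0, "z": -2, "rx": 0, "ry": 0, "rz": 0}, {"x": 0, "y": 0, "z": -3, "rx": 0, "ry": 0, "rz": 0}, {"x": 0, "y": 0, "z": -4, "rx": 0, "ry": 0, "rz": 0}, {"x": 0, "y": 0, "z": -4, "rx": 0, "ry": 0, "rz": 0}, {"x": 0, "y": 0, "z": -4, "rx": 0, "ry": 0, "rz": 0}, {"x": 0, "y": 0, "z": -4, "rx": 0, "ry": 0, "rz": 0}, {"x": 0, "y": 0, "z": -4, "rx": 0, "ry": 0, "rz": 0}, {"x": 0, "y": 0, "z": -4, "rx": 0, "ry": 0, "rz": 0}])

```text
time_s: 9.0
ee_pos: [512.7, -265.0, 122.2]
ee_rot: [180.0, 0.0, 101.7]
force: [0.5, 0.3, -3.0]
gripper_width: 13.3
gripper_force: 35.0
```

>>> move_arm(plan=[{"x": 0, "y": 0, "z": -4, "rx": 0, "ry": 0, "rz": 0}, {"x": 0, "y": 0, "z": -4, "rx": 0, "ry": 0, "rz": 0}, {"x": 0, "y": 0, "z": -3, "rx": 0, "ry": 0, "rz": 0}, {"x": 0, "y": 0, "z": -2, "rx": 0, "ry": 0, "rz": 0}, {"x": 0, "y": 0, "z": -0.5, "rx": 0, "ry": 0, "rz": 0}, {"x": 0, "y": 0, "z": 0, "rx": 0, "ry": 0, "rz": 0.003}, {"x": 0, "y": 0, "z": 0, "rx": 0, "ry": 0, "rz": 0.008}, {"x": 0, "y": 0, "z": 0, "rx": 0, "ry": 0, "rz": 0.014}, {"x": 0, "y": 0, "z": 0, "rx": 0, "ry": 0, "rz": 0.02}, {"x": 0, "y": 0, "z": 0, "rx": 0, "ry": 0, "rz": 0.024}])

```text
time_s: 10.0
ee_pos: [512.7, -265.0, 135.2]
ee_rot: [-180.0, -0.0, 97.7]
force: [0.1, -0.4, -2.9]
gripper_width: 13.5
gripper_force: 35.0
```

```bash
cat > m3.py <<'E'
from h import *; import sys
np.set_printoptions(precision=1,suppress=True)
s=state(); print(s["time_s"],s["ee_pos"],s["ee_rot"],s["force"],s["torque"])
for c in ["top","scene"]:
    f=grab_frame(c); cv2.imwrite(f"pics/{c}{sys.argv[1]}.png",f["img"][:,:,::-1])
    z0=float(sys.argv[2])
    for n,h in [("underplate",14),("place_mat",0),("dish_centre",8+z0),("chocolate_center",22+z0)]:
        for l in landmark_of(c,n)[:1]: print(c,n,l["p"],px2w(f,*l["point"],h=h))
    for m in masks_of(c,"place_mat")[:1]:
        n=max(cv2.findContours(m["pixels"].astype(np.uint8),cv2.RETR_EXTERNAL,cv2.CHAIN_APPROX_NONE)[0],key=len)[:,0]
        print(" mat",cv2.minAreaRect(np.array([px2w(f,u,v,h=4)[:2] for u,v in n],np.float32)))
    for m in masks_of(c,"dish")[:1]:
        P=cloud(f,m["pixels"]); g=P[(P[:,2]>z0+18)&(P[:,2]<z0+34)]
        k=np.median(g[:,:2],0); g=g[np.hypot(*(g[:,:2]-k).T)<80]
        e=cv2.minEnclosingCircle(g[:,:2].astype(np.float32)); print(" dish",m["p"],e)
        # rim plane
        r=np.hypot(*(g[:,:2]-np.array(e[0])).T); g=g[r>64]; A=np.c_[g[:,:2]-e[0],np.ones(len(g))]
        print(" tilt deg",np.degrees(np.linalg.lstsq(A,g[:,2],rcond=None)[0][:2]),g[:,2].mean())
E
python3 m3.py 1 44
```

```text
10.0 [ 512.7 -265.   135.2] [-180.    -0.    97.7] [ 0.1 -0.4 -2.9] [-0.1  0.1  0. ]
top underplate 0.6 [595.  261.8  14. ]
top place_mat 0.78 [585.8 266.    0. ]
top dish_centre 0.87 [ 508.2 -264.6   52. ]
top chocolate_center 0.43 [ 500.6 -264.    66. ]
 mat ((587.3504638671875, 261.565673828125), (281.5091857910156, 200.39108276367188), 79.95093536376953)
 dish 0.61 ((510.827880859375, -266.0541687011719), 74.01188659667969)
 tilt deg [-0.3  0.6] 70.43766125958193
scene underplate 0.85 [582.1 266.2  14. ]
scene place_mat 0.62 [589. 263.   0.]
scene dish_centre 0.63 [ 513.2 -266.1   52. ]
scene chocolate_center 0.49 [ 510.3 -264.2   66. ]
 mat ((589.5205688476562, 260.5646057128906), (280.4266662597656, 203.07618713378906), 80.04694366455078)
 dish 0.61 ((512.7352905273438, -272.93853759765625), 75.77262115478516)
 tilt deg [ 0.1 -0.6] 71.74862466215937
```

View pics/scene1.png

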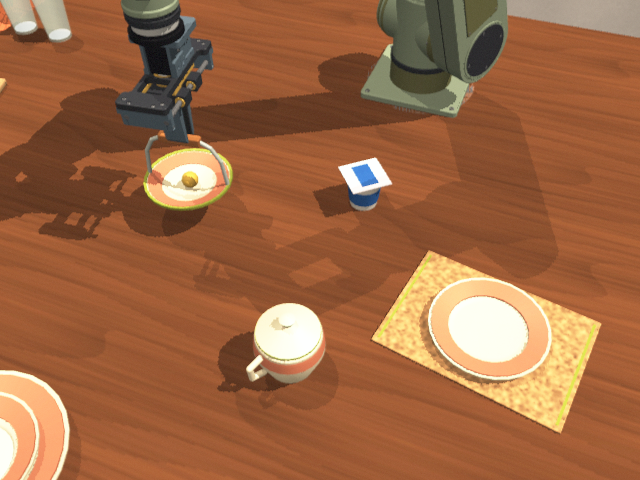

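The scene view shows the dish hanging level at (190, 180), with the ball in the middle. I'm finishing the alignment turn and then starting the carry.

>>> move_arm(plan=[{"x": 0, "y": 0, "z": 0, "rx": 0, "ry": 0, "rz": 0.024}, {"x": 0, "y": 0, "z": 0, "rx": 0, "ry": 0, "rz": 0.024}, {"x": 0, "y": 0, "z": 0, "rx": 0, "ry": 0, "rz": 0.024}, {"x": 0, "y": 0, "z": 0, "rx": 0, "ry": 0, "rz": 0.024}, {"x": 0, "y": 0, "z": 0, "rx": 0, "ry": 0, "rz": 0.024}, {"x": 0, "y": 0, "z": 0, "rx": 0, "ry": 0, "rz": 0.024}, {"x": 0, "y": 0, "z": 0, "rx": 0, "ry": 0, "rz": 0.024}, {"x": 0, "y": 0, "z": 0, "rx": 0, "ry": 0, "rz": 0.024}, {"x": 0, "y": 0, "z": 0, "rx": 0, "ry": 0, "rz": 0.024}, {"x": 0, "y": 0, "z": 0, "rx": 0, "ry": 0, "rz": 0.024}])

```text
time_s: 11.7
ee_pos: [512.7, -265.0, 135.3]
ee_rot: [180.0, -0.0, 83.9]
force: [0.6, -0.4, -3.0]
gripper_width: 13.5
gripper_force: 35.0
```

>>> move_arm(plan=[{"x": 0, "y": 0, "z": 0, "rx": 0, "ry": 0, "rz": 0.024}, {"x": 0, "y": 0, "z": 0, "rx": 0, "ry": 0, "rz": 0.02}, {"x": 0, "y": 0, "z": 0, "rx": 0, "ry": 0, "rz": 0.014}, {"x": 0, "y": 0, "z": 0, "rx": 0, "ry": 0, "rz": 0.008}, {"x": 0, "y": 0, "z": 0, "rx": 0, "ry": 0, "rz": 0.003}, {"x": 0.5, "y": -0.1, "z": 0, "rx": 0, "ry": 0, "rz": 0}, {"x": 1, "y": -0.2, "z": 0, "rx": 0, "ry": 0, "rz": 0}, {"x": 1.5, "y": -0.2, "z": 0, "rx": 0, "ry": 0, "rz": 0}, {"x": 2, "y": -0.2, "z": 0, "rx": 0, "ry": 0, "rz": 0}, {"x": 2.5, "y": -0.2, "z": 0, "rx": 0, "ry": 0, "rz": 0}])

```text
time_s: 12.7
ee_pos: [513.1, -257.3, 135.3]
ee_rot: [180.0, -0.0, 80.1]
force: [-0.3, 0.3, -2.9]
gripper_width: 13.1
gripper_force: 35.0
```

>>> move_arm(plan=[{"x": 3, "y": -0.2, "z": 0, "rx": 0, "ry": 0, "rz": 0}, {"x": 3.5, "y": -0.2, "z": 0, "rx": 0, "ry": 0, "rz": 0}, {"x": 4, "y": -0.2, "z": 0, "rx": 0, "ry": 0, "rz": 0}, {"x": 4.5, "y": -0.2, "z": 0, "rx": 0, "ry": 0, "rz": 0}, {"x": 5, "y": -0.2, "z": 0, "rx": 0, "ry": 0, "rz": 0}, {"x": 5.5, "y": -0.2, "z": 0, "rx": 0, "ry": 0, "rz": 0}, {"x": 6, "y": -0.2, "z": 0, "rx": 0, "ry": 0, "rz": 0}, {"x": 6.5, "y": -0.2, "z": 0, "rx": 0, "ry": 0, "rz": 0}, {"x": 7, "y": -0.2, "z": 0, "rx": 0, "ry": 0, "rz": 0}, {"x": 7.5, "y": -0.2, "z": 0, "rx": 0, "ry": 0, "rz": 0}])

```text
time_s: 13.7
ee_pos: [520.3, -204.8, 135.4]
ee_rot: [180.0, -0.0, 80.1]
force: [-0.1, 0.4, -3.1]
gripper_width: 12.8
gripper_force: 35.0
```

>>> move_arm(plan=[{"x": 8, "y": -0.2, "z": 0, "rx": 0, "ry": 0, "rz": 0}, {"x": 8.5, "y": -0.2, "z": 0, "rx": 0, "ry": 0, "rz": 0}, {"x": 9, "y": -0.2, "z": 0, "rx": 0, "ry": 0, "rz": 0}, {"x": 9.5, "y": -0.2, "z": 0, "rx": 0, "ry": 0, "rz": 0}, {"x": 10, "y": -0.2, "z": 0, "rx": 0, "ry": 0, "rz": 0}, {"x": 10.5, "y": -0.3, "z": 0, "rx": 0, "ry": 0, "rz": 0}, {"x": 11, "y": -0.3, "z": 0, "rx": 0, "ry": 0, "rz": 0}, {"x": 11.5, "y": -0.4, "z": 0, "rx": 0, "ry": 0, "rz": 0}, {"x": 12, "y": -0.4, "z": 0, "rx": 0, "ry": 0, "rz": 0}, {"x": 12, "y": -0.4, "z": 0, "rx": 0, "ry": 0, "rz": 0}])

```text
time_s: 14.7
ee_pos: [535.1, -103.4, 135.4]
ee_rot: [180.0, -0.0, 80.1]
force: [0.5, 0.1, -2.6]
gripper_width: 13.6
gripper_force: 35.0
```

>>> move_arm(plan=[{"x": 12, "y": -0.4, "z": 0, "rx": 0, "ry": 0, "rz": 0}, {"x": 12, "y": -0.4, "z": 0, "rx": 0, "ry": 0, "rz": 0}, {"x": 12, "y": -0.4, "z": 0, "rx": 0, "ry": 0, "rz": 0}, {"x": 12, "y": -0.4, "z": 0, "rx": 0, "ry": 0, "rz": 0}, {"x": 12, "y": -0.4, "z": 0, "rx": 0, "ry": 0, "rz": 0}, {"x": 12, "y": -0.4, "z": 0, "rx": 0, "ry": 0, "rz": 0}, {"x": 12, "y": -0.4, "z": 0, "rx": 0, "ry": 0, "rz": 0}, {"x": 12, "y": -0.4, "z": 0, "rx": 0, "ry": 0, "rz": 0}, {"x": 12, "y": -0.4, "z": 0, "rx": 0, "ry": 0, "rz": 0}, {"x": 12, "y": -0.4, "z": 0, "rx": 0, "ry": 0, "rz": 0}])

```text
time_s: 15.7
ee_pos: [551.8, 15.5, 135.3]
ee_rot: [180.0, -0.0, 80.1]
force: [0.1, 0.1, -3.5]
gripper_width: 13.0
gripper_force: 35.0
```

>>> move_arm(plan=[{"x": 12, "y": -0.4, "z": 0, "rx": 0, "ry": 0, "rz": 0}, {"x": 12, "y": -0.4, "z": 0, "rx": 0, "ry": 0, "rz": 0}, {"x": 12, "y": -0.4, "z": 0, "rx": 0, "ry": 0, "rz": 0}, {"x": 12, "y": -0.4, "z": 0, "rx": 0, "ry": 0, "rz": 0}, {"x": 12, "y": -0.4, "z": 0, "rx": 0, "ry": 0, "rz": 0}, {"x": 12, "y": -0.4, "z": 0, "rx": 0, "ry": 0, "rz": 0}, {"x": 12, "y": -0.4, "z": 0, "rx": 0, "ry": 0, "rz": 0}, {"x": 12, "y": -0.4, "z": 0, "rx": 0, "ry": 0, "rz": 0}, {"x": 12, "y": -0.4, "z": 0, "rx": 0, "ry": 0, "rz": 0}, {"x": 11.5, "y": -0.4, "z": 0, "rx": 0, "ry": 0, "rz": 0}])

```text
time_s: 16.7
ee_pos: [568.5, 133.9, 135.3]
ee_rot: [180.0, -0.0, 80.1]
force: [1.4, -0.3, -2.0]
gripper_width: 13.3
gripper_force: 35.0
```

>>> move_arm(plan=[{"x": 11, "y": -0.3, "z": 0, "rx": 0, "ry": 0, "rz": 0}, {"x": 10.5, "y": -0.3, "z": 0, "rx": 0, "ry": 0, "rz": 0}, {"x": 10, "y": -0.2, "z": 0, "rx": 0, "ry": 0, "rz": 0}, {"x": 9.5, "y": -0.2, "z": 0, "rx": 0, "ry": 0, "rz": 0}, {"x": 9, "y": -0.2, "z": 0, "rx": 0, "ry": 0, "rz": 0}, {"x": 8.5, "y": -0.2, "z": 0, "rx": 0, "ry": 0, "rz": 0}, {"x": 8, "y": -0.2, "z": 0, "rx": 0, "ry": 0, "rz": 0}, {"x": 7.5, "y": -0.2, "z": 0, "rx": 0, "ry": 0, "rz": 0}, {"x": 7, "y": -0.2, "z": 0, "rx": 0, "ry": 0, "rz": 0}, {"x": 6.5, "y": -0.2, "z": 0, "rx": 0, "ry": 0, "rz": 0}])

```text
time_s: 17.7
ee_pos: [581.3, 219.9, 135.3]
ee_rot: [180.0, -0.0, 80.1]
force: [1.1, -0.3, -1.5]
gripper_width: 13.2
gripper_force: 35.0
```

>>> move_arm(plan=[{"x": 6, "y": -0.2, "z": 0, "rx": 0, "ry": 0, "rz": 0}, {"x": 5.5, "y": -0.2, "z": 0, "rx": 0, "ry": 0, "rz": 0}, {"x": 5, "y": -0.2, "z": 0, "rx": 0, "ry": 0, "rz": 0}, {"x": 4.5, "y": -0.2, "z": 0, "rx": 0, "ry": 0, "rz": 0}, {"x": 4, "y": -0.2, "z": 0, "rx": 0, "ry": 0, "rz": 0}, {"x": 4, "y": -0.2, "z": 0, "rx": 0, "ry": 0, "rz": 0}, {"x": 3.5, "y": -0.2, "z": 0, "rx": 0, "ry": 0, "rz": 0}, {"x": 3, "y": -0.2, "z": 0, "rx": 0, "ry": 0, "rz": 0}, {"x": 2.5, "y": -0.2, "z": 0, "rx": 0, "ry": 0, "rz": 0}, {"x": 2, "y": -0.2, "z": 0, "rx": 0, "ry": 0, "rz": 0}])

```text
time_s: 18.7
ee_pos: [586.2, 259.4, 135.4]
ee_rot: [180.0, -0.0, 80.1]
force: [-0.4, 0.2, -3.2]
gripper_width: 13.4
gripper_force: 35.0
```

>>> move_arm(plan=[{"x": 1.5, "y": -0.2, "z": 0, "rx": 0, "ry": 0, "rz": 0}, {"x": 1, "y": -0.2, "z": 0, "rx": 0, "ry": 0, "rz": 0}, {"x": 0.5, "y": -0.1, "z": 0, "rx": 0, "ry": 0, "rz": 0}, {"x": 0, "y": 0, "z": 0, "rx": 0, "ry": 0, "rz": 0}, {"x": 0, "y": 0, "z": 0, "rx": 0, "ry": 0, "rz": 0}, {"x": 0, "y": 0, "z": 0, "rx": 0, "ry": 0, "rz": 0}])

```text
time_s: 19.3
ee_pos: [586.2, 262.1, 135.4]
ee_rot: [180.0, -0.0, 80.1]
force: [0.4, 0.3, -2.9]
gripper_width: 13.0
gripper_force: 35.0
```

```bash
python3 m3.py 2 44; python3 - <<'E'
import cv2,numpy as np
a=cv2.imread('pics/top2.png')[140:320,80:300];b=cv2.imread('pics/scene2.png')[220:400,360:600]
cv2.imwrite('pics/c2.png',np.hstack([cv2.resize(x,(390,340),interpolation=cv2.INTER_CUBIC) for x in (a,b)]))
E
```

```text
19.3 [586.2 262.1 135.4] [180.   -0.   80.1] [ 0.4  0.3 -2.9] [-0.1  0.1 -0.1]
top dish_centre 0.57 [584.1 259.   52. ]
top chocolate_center 0.61 [578.7 262.9  66. ]
 mat ((579.5196533203125, 220.8081817626953), (195.90350341796875, 200.50439453125), 79.64842987060547)
 dish 0.65 ((582.1306762695312, 257.0837707519531), 73.58160400390625)
 tilt deg [-0.6 -0.8] 71.07318925986065
scene place_mat 0.63 [586.9 259.1   0. ]
scene dish_centre 0.74 [444.2  13.2  52. ]
scene chocolate_center 0.87 [586.9 262.7  66. ]
 mat ((589.7027587890625, 260.71331787109375), (281.1322937011719, 204.1848907470703), 79.97400665283203)
 dish 0.71 ((586.542724609375, 258.2398681640625), 74.9910659790039)
 tilt deg [ 0.5 -0.1] 71.37411214157805
```

View pics/c2.png

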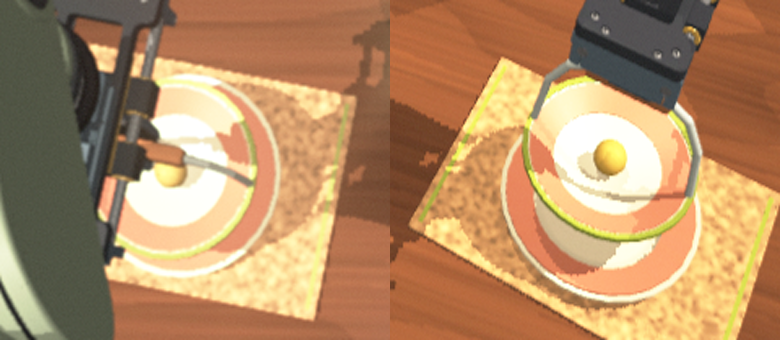

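The crops show the dish hovering level over the underplate, with the arch along the mat's long sides and the ball in the middle. I'll hold the pause, then make the quarter turn.

>>> move_arm(plan=[{"x": 0, "y": 0, "z": 0, "rx": 0, "ry": 0, "rz": 0}, {"x": 0, "y": 0, "z": 0, "rx": 0, "ry": 0, "rz": 0}, {"x": 0, "y": 0, "z": 0, "rx": 0, "ry": 0, "rz": 0}, {"x": 0, "y": 0, "z": 0, "rx": 0, "ry": 0, "rz": 0}, {"x": 0, "y": 0, "z": 0, "rx": 0, "ry": 0, "rz": 0}, {"x": 0, "y": 0, "z": 0, "rx": 0, "ry": 0, "rz": 0}, {"x": 0, "y": 0, "z": 0, "rx": 0, "ry": 0, "rz": 0}, {"x": 0, "y": 0, "z": 0, "rx": 0, "ry": 0, "rz": 0}, {"x": 0, "y": 0, "z": 0, "rx": 0, "ry": 0, "rz": 0}, {"x": 0, "y": 0, "z": 0, "rx": 0, "ry": 0, "rz": 0}])

```text
time_s: 21.0
ee_pos: [586.2, 262.2, 135.3]
ee_rot: [180.0, -0.0, 80.1]
force: [-0.3, 0.4, -2.0]
gripper_width: 13.1
gripper_force: 35.0
```

>>> move_arm(plan=[{"x": 0, "y": 0, "z": 0, "rx": 0, "ry": 0, "rz": 0}, {"x": 0, "y": 0, "z": 0, "rx": 0, "ry": 0, "rz": 0}, {"x": 0, "y": 0, "z": 0, "rx": 0, "ry": 0, "rz": 0}, {"x": 0, "y": 0, "z": 0, "rx": 0, "ry": 0, "rz": -0.005}, {"x": 0, "y": 0, "z": 0, "rx": 0, "ry": 0, "rz": -0.01}, {"x": 0, "y": 0, "z": 0, "rx": 0, "ry": 0, "rz": -0.015}, {"x": 0, "y": 0, "z": 0, "rx": 0, "ry": 0, "rz": -0.02}, {"x": 0, "y": 0, "z": 0, "rx": 0, "ry": 0, "rz": -0.025}, {"x": 0, "y": 0, "z": 0, "rx": 0, "ry": 0, "rz": -0.03}, {"x": 0, "y": 0, "z": 0, "rx": 0, "ry": 0, "rz": -0.035}])

```text
time_s: 22.0
ee_pos: [586.1, 262.2, 135.4]
ee_rot: [180.0, -0.0, 88.3]
force: [0.2, 0.9, -2.6]
gripper_width: 12.9
gripper_force: 35.0
```

>>> move_arm(plan=[{"x": 0, "y": 0, "z": 0, "rx": 0, "ry": 0, "rz": -0.04}, {"x": 0, "y": 0, "z": 0, "rx": 0, "ry": 0, "rz": -0.04}, {"x": 0, "y": 0, "z": 0, "rx": 0, "ry": 0, "rz": -0.04}, {"x": 0, "y": 0, "z": 0, "rx": 0, "ry": 0, "rz": -0.04}, {"x": 0, "y": 0, "z": 0, "rx": 0, "ry": 0, "rz": -0.04}, {"x": 0, "y": 0, "z": 0, "rx": 0, "ry": 0, "rz": -0.04}, {"x": 0, "y": 0, "z": 0, "rx": 0, "ry": 0, "rz": -0.04}, {"x": 0, "y": 0, "z": 0, "rx": 0, "ry": 0, "rz": -0.04}, {"x": 0, "y": 0, "z": 0, "rx": 0, "ry": 0, "rz": -0.04}, {"x": 0, "y": 0, "z": 0, "rx": 0, "ry": 0, "rz": -0.04}])

```text
time_s: 23.0
ee_pos: [586.2, 262.2, 135.4]
ee_rot: [180.0, -0.0, 111.2]
force: [0.1, -0.6, -2.9]
gripper_width: 13.1
gripper_force: 35.0
```

>>> move_arm(plan=[{"x": 0, "y": 0, "z": 0, "rx": 0, "ry": 0, "rz": -0.04}, {"x": 0, "y": 0, "z": 0, "rx": 0, "ry": 0, "rz": -0.04}, {"x": 0, "y": 0, "z": 0, "rx": 0, "ry": 0, "rz": -0.04}, {"x": 0, "y": 0, "z": 0, "rx": 0, "ry": 0, "rz": -0.04}, {"x": 0, "y": 0, "z": 0, "rx": 0, "ry": 0, "rz": -0.04}, {"x": 0, "y": 0, "z": 0, "rx": 0, "ry": 0, "rz": -0.04}, {"x": 0, "y": 0, "z": 0, "rx": 0, "ry": 0, "rz": -0.04}, {"x": 0, "y": 0, "z": 0, "rx": 0, "ry": 0, "rz": -0.04}, {"x": 0, "y": 0, "z": 0, "rx": 0, "ry": 0, "rz": -0.04}, {"x": 0, "y": 0, "z": 0, "rx": 0, "ry": 0, "rz": -0.04}])

```text
time_s: 24.0
ee_pos: [586.1, 262.2, 135.4]
ee_rot: [180.0, -0.0, 134.1]
force: [0.4, -0.1, -2.0]
gripper_width: 13.3
gripper_force: 35.0
```

>>> move_arm(plan=[{"x": 0, "y": 0, "z": 0, "rx": 0, "ry": 0, "rz": -0.04}, {"x": 0, "y": 0, "z": 0, "rx": 0, "ry": 0, "rz": -0.04}, {"x": 0, "y": 0, "z": 0, "rx": 0, "ry": 0, "rz": -0.04}, {"x": 0, "y": 0, "z": 0, "rx": 0, "ry": 0, "rz": -0.04}, {"x": 0, "y": 0, "z": 0, "rx": 0, "ry": 0, "rz": -0.04}, {"x": 0, "y": 0, "z": 0, "rx": 0, "ry": 0, "rz": -0.04}, {"x": 0, "y": 0, "z": 0, "rx": 0, "ry": 0, "rz": -0.04}, {"x": 0, "y": 0, "z": 0, "rx": 0, "ry": 0, "rz": -0.04}, {"x": 0, "y": 0, "z": 0, "rx": 0, "ry": 0, "rz": -0.04}, {"x": 0, "y": 0, "z": 0, "rx": 0, "ry": 0, "rz": -0.04}])

```text
time_s: 25.0
ee_pos: [586.1, 262.2, 135.4]
ee_rot: [180.0, -0.0, 157.0]
force: [-0.4, -0.0, -3.7]
gripper_width: 13.5
gripper_force: 35.0
```

>>> move_arm(plan=[{"x": 0, "y": 0, "z": 0, "rx": 0, "ry": 0, "rz": -0.04}, {"x": 0, "y": 0, "z": 0, "rx": 0, "ry": 0, "rz": -0.04}, {"x": 0, "y": 0, "z": 0, "rx": 0, "ry": 0, "rz": -0.035}, {"x": 0, "y": 0, "z": 0, "rx": 0, "ry": 0, "rz": -0.03}, {"x": 0, "y": 0, "z": 0, "rx": 0, "ry": 0, "rz": -0.025}, {"x": 0, "y": 0, "z": 0, "rx": 0, "ry": 0, "rz": -0.02}, {"x": 0, "y": 0, "z": 0, "rx": 0, "ry": 0, "rz": -0.015}, {"x": 0, "y": 0, "z": 0, "rx": 0, "ry": 0, "rz": -0.01}, {"x": 0, "y": 0, "z": 0, "rx": 0, "ry": 0, "rz": -0.01}, {"x": 0, "y": 0, "z": 0, "rx": 0, "ry": 0, "rz": -0.005}])

```text
time_s: 26.0
ee_pos: [586.2, 262.2, 135.4]
ee_rot: [180.0, 0.0, 170.1]
force: [1.2, 0.7, -2.9]
gripper_width: 13.3
gripper_force: 35.0
```

>>> move_arm(plan=[{"x": 0, "y": 0, "z": 0, "rx": 0, "ry": 0, "rz": 0}, {"x": 0, "y": 0, "z": 0, "rx": 0, "ry": 0, "rz": 0}, {"x": 0, "y": 0, "z": 0, "rx": 0, "ry": 0, "rz": 0}, {"x": 0, "y": 0, "z": 0, "rx": 0, "ry": 0, "rz": 0}, {"x": 0, "y": 0, "z": 0, "rx": 0, "ry": 0, "rz": 0}, {"x": 0, "y": 0, "z": 0, "rx": 0, "ry": 0, "rz": 0}, {"x": 0, "y": 0, "z": 0, "rx": 0, "ry": 0, "rz": 0}, {"x": 0, "y": 0, "z": 0, "rx": 0, "ry": 0, "rz": 0}, {"x": 0, "y": 0, "z": 0, "rx": 0, "ry": 0, "rz": 0}, {"x": 0, "y": 0, "z": 0, "rx": 0, "ry": 0, "rz": 0}])

```text
time_s: 27.0
ee_pos: [586.2, 262.2, 135.4]
ee_rot: [180.0, -0.0, 170.0]
force: [0.3, 0.6, -3.0]
gripper_width: 13.2
gripper_force: 35.0
```

```bash
python3 m3.py 3 44; python3 - <<'E'
import cv2,numpy as np
a=cv2.imread('pics/top3.png')[140:320,80:300];b=cv2.imread('pics/scene3.png')[220:400,360:600]
cv2.imwrite('pics/c3.png',np.hstack([cv2.resize(x,(390,340),interpolation=cv2.INTER_CUBIC) for x in (a,b)]))
E
```

```text
27.0 [586.2 262.2 135.4] [180.  -0. 170.] [ 0.3  0.6 -3. ] [ 0.1 -0.  -0. ]
top underplate 0.36 [595.1 278.   14. ]
top dish_centre 0.98 [585.  260.7  52. ]
 mat ((580.9884033203125, 227.9844970703125), (210.88018798828125, 200.019775390625), 79.85877227783203)
 dish 0.77 ((574.628173828125, 250.18214416503906), 71.56071472167969)
 tilt deg [-2.5 -1.9] 70.95386613979944
scene place_mat 0.56 [582.9 260.6   0. ]
scene dish_centre 0.82 [588.5 261.1  52. ]
scene chocolate_center 0.78 [590.9 261.5  66. ]
 mat ((590.0277099609375, 260.4001159667969), (280.4332580566406, 202.3519744873047), 80.03019714355469)
 dish 0.96 ((588.5181884765625, 261.11785888671875), 75.3753890991211)
 tilt deg [0.2 0.2] 71.46315841785369
```

View pics/c3.png

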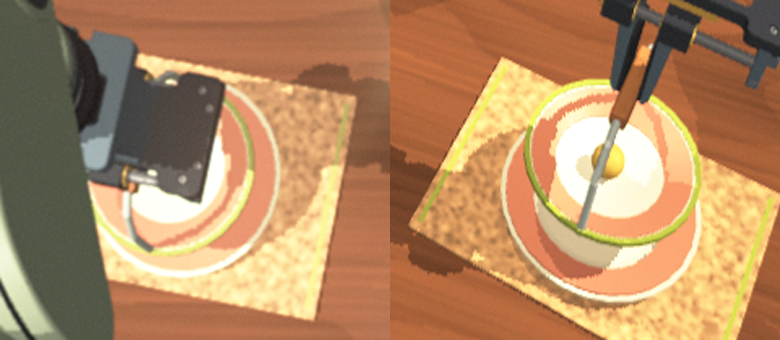

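The crops show the arch running straight across the mat, the dish level and clear of the underplate, and the ball in the middle. I'm handing the job in.

```bash
python3 -c "
from workcell import *
print(job_done())"
```

```text
the job is handed in; nothing more can be done
None
```

The job is handed in (no verdict came back): after a pause of over a second along the mat and a quarter turn, the dish is held level about 3 cm over the underplate, within 2–3 mm of centre by my measurements, with the arch straight across the mat and the ball in the middle.

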